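# Feed a phone through the guarded roller press with a push stick

### The job

Take the orange push stick and, with its tip behind the blue phone, feed the phone through the low opening of the yellow guard and under the roller, right through until its front edge is seated against the red end stop; press it home there with about 9 N for a second, but never push on the phone with more than 15 N and never touch it with the gripper. Then draw the stick out and lay it flat on its green mat again. Leave everything else on the bench where it is.

Things in the scene. Friction and masses are not known exactly. Their poses are not given: they have to be found in the camera images.
- press: Fixed roller press. x = feed direction (open infeed, guard, stop), z up; origin on the bench on the feed's centre line. In this frame, mm: aluminium bed x -290 to 210, y -65 to 65, top at z = 20; yellow guard with clear top x -50 to 35, y -56 to 56, up to z = 74.
- mouth (a point): Centre of the guard's opening, on the bed under its front lip, 50 mm before the press origin; the opening is 21 mm high and 96 mm wide. Axes as the press's.
- rails (a point): Where the two dark guide rails (10 mm high, inner faces 70 mm apart) begin, on the bed between them, 62 mm before the press origin. They run straight from here past the stop; towards the infeed they flare to about 98 mm apart, 56 mm earlier; enter slowly (30 mm/s), as a knock here can pass the force limit. Axes as the press's.
- roller_line (a point): On the bed under the roller's axis, inside the guard, 20 mm before the press origin. Rubber roller, 24 mm diameter, 62 mm long, sprung down to 8.5 mm above the bed (3 N, 5 N when lifted by the phone). Expect 3 to 9 N of push while the phone goes under it, 1 to 2 N once it has dropped behind the tail; a stick tip at bed level passes under. Axes as the press's.
- outfeed (a point): On the bed, centre line, 132 mm after the press origin; axes as the press's. The face of the red end stop (block 60 mm wide, 16 mm high) lies 0 to 45 mm beyond this point along x: it is clamped at a different place each time, its place is NOT measured, and it is rigid. Find it by feel (or see it): a few millimetres of overtravel break the force limit.
- phone: Blue phone, black screen up, 124 long (x), 65 wide (y), 11 mm high, 130 to 270 g, on the infeed bed. Origin: centre of underside; front edge 62 mm ahead along x. Starts 180 to 210 mm before the press origin, up to 6 mm off centre and 0.12 rad askew; steer it straight with the tip before the rails, where it jams if askew. Seated: front edge on the stop's face.
- phone_tail (a point): Middle of the phone's rear edge (62 mm behind its origin, half-way up): where the stick pushes. Axes as the phone's.
- push_stick: Orange push stick, 140 g, lying flat; origin on its flat underside below the middle of the handle; x points along it to the tip. Handle block 80 long (x -40 to 40), 24 wide, 42 mm high; then a blade 20 wide, 6 mm high, ending in a black cross-bar 44 wide, 6 mm high.
- stick_grip (a point): Centre of the stick's handle, 21 mm above its underside: grip the 24 mm wide handle here from above. Axes as the stick's.
- stick_tip (a point): Centre of the stick's flat pushing face, 160 mm ahead of the handle's centre, 3 mm above the underside.
- mat: Green mat, fixed, 260 (x) by 140 (y) by 3 mm thick, on which the push stick lies at the start; origin at the centre of its underside (on the bench).
- parts_tray: Bystander, to be left alone: orange divided parts tray; origin at the centre of its underside.
- screwdriver: Bystander, to be left alone: green screwdriver lying down; origin at the centre of its underside.
- tool_cup: Bystander, to be left alone: amber tool cup on an orange foot, 90 mm to its rim, tools inside to 150 mm; origin at the centre of its underside.
- flux_jar: Bystander, to be left alone: small amber jar, 50 mm tall; origin at the centre of its underside.
- solder_spool: Bystander, to be left alone: steel solder spool, 44 mm tall; origin at the centre of its underside.
- phone_shell: Bystander, to be left alone: white phone back cover lying flat; origin at the centre of its underside.
- iron_stand: Bystander, to be left alone: soldering iron in a dark stand, up to 170 mm tall; origin at the centre of its underside.
Mind the look-alikes: they are no part of the job. What is shaped like the push_stick but turquoise is not meant.

How it is judged:
By the outcome, as a careful person would: the job done as asked, in the order asked, and still so for the second after the job is handed in, with the robot touching nothing.
It also fails if it takes over 72 s, if anything falls off the work surface, if the arm or the gripper's body presses on something with over 40 N, if the wrist force passes 120 N, or if a joint passes its speed limit or range.

### The arm

A 6-joint arm with a two-finger parallel gripper is mounted at the origin on the work surface. World frame = base frame: x ahead of the robot, y to its left, z up, the work surface at z = 0. Lengths are in mm, angles in rad, forces in N, time in s.
With the tool pointing down it reaches from about 300 to 775 mm from the base axis. Payload 14.6 kg.
Tool frame: the origin (TCP) lies on the centre line of the jaws, within the pads' length; the fingertips stand 19 mm ahead of it and the grasp point (between the pads) is the TCP (bot.tip_reach is the distance from the TCP to the fingertips, in mm); y points along the fingers, x is the direction in which the jaws open and shut, and the axes are right-handed (so a half turn about y gives the same grasp; the last joint's range is limited). The gripper opens to 85 mm and grips with 20 to 120 N. Pads are 22 mm wide; open, the fingers measure 114 mm over their backs; the gripper's body (76 mm by 85 mm) begins 54 mm behind the grasp point. The pads swing forward as they close: fully open they stand 13 mm farther back than shut.
Start: joints at [-1.249, 0.3, 1.521, -0, 1.321, -0.067], TCP at [208.485, -508.943, 250.281] pointing down, gripper open.
Joint ranges: [-3.03, 3.03], [-0.79, 2.21], [0.23, 2.52], [-1.04, 4.18], [0, 3.07], [-2.55, 2.55]. Speed limits (rad/s): [2.22, 2.22, 2.57, 3.14, 3.14, 3.14].

### API

Orientations are given as a unit quaternion [w, x, y, z].
In Python, from rig import bot gives the robot as it stands. Calls block until the motion is done:
- bot.move_to(position, orientation): joint-space move of the TCP to a pose.
- bot.servo_line(position, attitude=None, speed=150, until_force=None): straight line of the TCP; attitude=None keeps the orientation; speed is the mean speed in mm/s. With until_force (N) it stops when the force on the tool has changed by that much, and returns True; else False.
- bot.move_joints(angles): joint-space move.
- bot.move_gripper(opening, grip_force=None): finger opening in mm; grip_force is the grip in N (None keeps the last); returns when the fingers have stopped.
- bot.dwell(seconds).
- bot.ik(position, orientation): joint angles nearest the present ones, or None.
- bot.read_state(): the state.
- bot.read_camera(name): name is "side" or "top"; returns a dict with "image" (384x512x3 uint8, blue, green, red), "depth" (384x512 float32, mm along the optical axis (not along the pixel's ray), 0 where there is no reading), "fovy" (degrees; the focal length in pixels is half the picture's height over the tangent of half this angle, whatever the lens; pixels are square), "cx", "cy" (the principal point, pixels), "k1" (the pictures are not rectified: a ray, as slopes to the right and down, at radius r is drawn at 1 + k1 r^2 times it, then the intrinsics apply), "eye" and "attitude" of the camera in the world. Camera axes: x right, y down, z forward; pixel columns grow to the right and rows downward; lengths in mm; the calibration is good to about 2 mm. A picture is of the moment at which its call begins.
A pose or a line that the arm cannot do raises bot.MotionError and nothing moves.
- bot.finish_job(): hands the job in, once; it reports no verdict.
The state is a dict: "clock": time; "joint_positions": joint angles; "qvel": joint speeds; "effort": joint torques, N m; "ee_pos": TCP position; "tool_rot": TCP orientation; "ft_force": force on the tool from outside, world axes, zero at the start; "moment": the same for the moment, N m; "grip_width": finger opening in mm.
Only numpy, scipy, OpenCV 4.12 (cv2) and the standard library are available. Lean on these libraries where they do the work, as an engineer would, in place of code of your own. Each camera call takes 0.05 s, during which the arm holds its last target. There are 200 camera calls.

## Working session

There is one attempt and no reset: what is moved stays moved. The work goes in short steps, each a Python script; the robot and the scene stay as the last script left them, time stands still between calls to the robot, and variables do not carry over. Pictures are saved under pics/ and viewed, about 8 in all and at most 12, crops included, and the job is handed in when it is done.

```bash
ls; mkdir -p pics; cat > h.py <<'E'
import numpy as np, cv2
from rig import bot
from scipy.spatial.transform import Rotation as R
def rot(q): return R.from_quat([q[1],q[2],q[3],q[0]])
def quat(r):
    q=r.as_quat(); return [q[3],q[0],q[1],q[2]]
def rays(c,px):
    px=np.atleast_2d(np.asarray(px,float)); f=192/np.tan(np.radians(c['fovy'])/2)
    d=(px-[c['cx'],c['cy']])/f
    u=d.copy()
    for _ in range(20): u=d/(1+c['k1']*(u**2).sum(1,keepdims=True))
    return rot(c['attitude']).apply(np.c_[u,np.ones(len(u))])
def onplane(c,px,z):
    r=rays(c,px); e=np.array(c['eye']); return e+r*((z-e[2])/r[:,2])[:,None]
def proj(c,p):
    f=192/np.tan(np.radians(c['fovy'])/2)
    v=rot(c['attitude']).inv().apply(np.atleast_2d(p)-np.array(c['eye'])); u=v[:,:2]/v[:,2:]
    u=u*(1+c['k1']*(u**2).sum(1,keepdims=True)); return u*f+[c['cx'],c['cy']]
def cloud(c):
    v,u=np.nonzero(c['depth']>0); r=rays(c,np.c_[u,v])
    P=np.zeros(c['depth'].shape+(3,))
    P[v,u]=np.array(c['eye'])+r*c['depth'][v,u][:,None]; return P
E
python3 - <<'E'
from h import *
import pickle
cs={n:bot.read_camera(n) for n in('top','side')}
pickle.dump(cs,open('c0.pkl','wb'))
for n,c in cs.items():
    print(n,c['eye'],c['attitude'],c['fovy'],c['k1'],c['cx'],c['cy'])
    cv2.imwrite(f'pics/{n}0.png',cv2.resize(c['image'],None,fx=1.5,fy=1.5,interpolation=cv2.INTER_CUBIC))
print(bot.read_state())
E
```

```text
pics
top [ 315.62014782  -89.49816837 1488.09701148] [-0.0534903   0.7108052  -0.69897642  0.05767775] 43.424195507740585 0.05197725732178562 254.51408318276304 188.5482714505123
side [203.34798163 811.41374055 868.88087862] [ 0.07843506 -0.15222665  0.89487304 -0.41216165] 47.06892425182785 -0.0002628879693302914 253.15321902164936 189.26143403533595
{'clock': 0.1, 'joint_positions': array([-1.24859250e+00,  3.00381651e-01,  1.52151612e+00, -2.27235377e-05,
        1.32071682e+00, -6.65667856e-02]), 'qvel': array([-0.00069146, -0.00102212, -0.00063818,  0.00132332, -0.00123358,
        0.00096478]), 'effort': array([ 3.05764646e-03, -5.44378567e+01, -3.62370372e+01,  4.42017563e-05,
        3.02240405e-03,  6.31871762e-05]), 'ee_pos': array([ 208.42623425, -508.76873976,  249.79785689]), 'tool_rot': array([ 0.58738073, -0.58695138,  0.39429059, -0.39370914]), 'ft_force': array([-0.63543683, -0.4381339 , -1.10178291]), 'moment': array([ 0.02842922, -0.03580042, -0.00758106]), 'grip_width': 85.77138554535551}
```

View pics/top0.png

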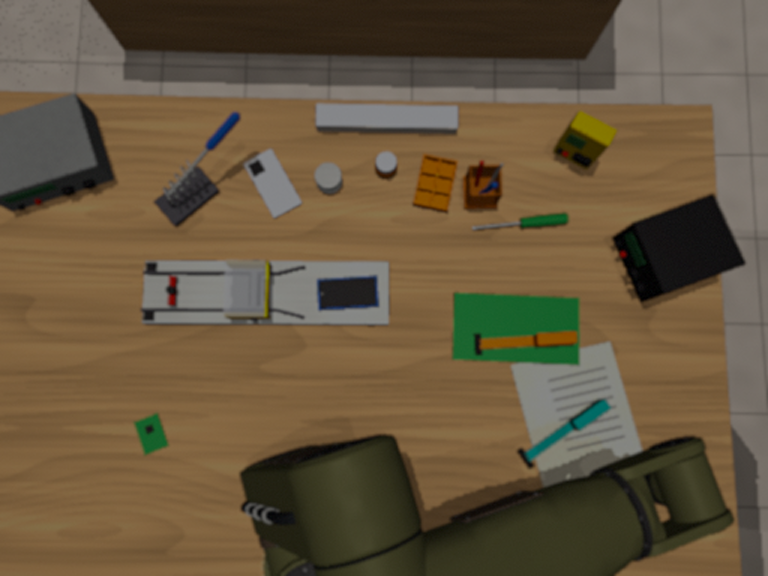

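View pics/side0.png

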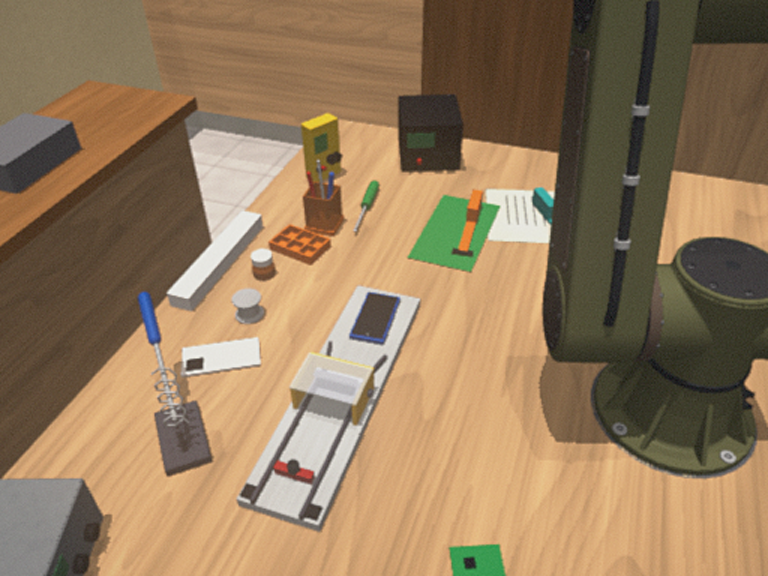

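Top (750-px wide view): the press runs right to left, with the stop at (172,291), guard at (248,290) and phone at (348,293). There are two stick shapes: orange on the green mat, tip (478,343) and handle (555,339), and turquoise on paper at (565,432). The orange one on the mat is the one meant. Next I'll measure and confirm it in a crop.

```bash
cat > meas.py <<'E'
from h import *
def mask(c,lo,hi,roi):
    h=cv2.cvtColor(c['image'],cv2.COLOR_BGR2HSV); m=cv2.inRange(h,lo,hi)
    z=np.zeros_like(m); x0,y0,x1,y1=roi; z[y0:y1,x0:x1]=m[y0:y1,x0:x1]; return z
def big(m,k=0):
    if k: m=cv2.morphologyEx(m,cv2.MORPH_CLOSE,np.ones((k,k)))
    return max(cv2.findContours(m,cv2.RETR_EXTERNAL,cv2.CHAIN_APPROX_NONE)[0],key=cv2.contourArea)[:,0,:]
def rect(c,ct,z):
    # min-area rectangle in world on plane z; grown by half a pixel each side
    P=onplane(c,ct,z)[:,:2].astype(np.float32)
    r=cv2.minAreaRect(P); b=cv2.boxPoints(r); e=[b[1]-b[0],b[2]-b[1]]
    L=[np.linalg.norm(v) for v in e]; i=int(np.argmax(L)); d=e[i]/L[i]
    return np.array(r[0]),d,L[i],L[1-i]
E
python3 - <<'E'
from meas import *
import pickle
cs=pickle.load(open('c0.pkl','rb')); t=cs['top']; s=cs['side']
for n,c,rois in(('top',t,dict(bed=(80,165,270,225),ph=(200,175,265,215),st=(305,210,395,245),mat=(295,185,395,250),red=(100,180,130,210),yel=(140,165,190,220))),
 ('side',s,dict(bed=(150,180,290,355),ph=(220,185,275,235),st=(295,120,330,175),mat=(265,125,340,185),red=(175,295,215,325),yel=(190,230,255,290)))):
    try:
        bm=mask(c,(0,0,110),(180,45,255),rois['bed']); bc=big(bm,9); print(n,'bed',rect(c,bc,20))
        h=mask(c,(100,90,20),(130,255,255),rois['ph']); pc=big(h,7); print(' phone',rect(c,pc,31))
        o=mask(c,(5,150,60),(20,255,255),rois['st']); oc=big(o); print(' stick all z9',rect(c,oc,9),'z45',rect(c,oc,45))
        mm=mask(c,(45,100,30),(80,255,255),rois['mat'])|o; print(' mat',rect(c,big(mm,9),3))
        y=mask(c,(20,100,60),(35,255,255),rois['yel']); print(' yel z74',rect(c,big(y),74))
        rd=mask(c,(0,150,60),(6,255,255),rois['red'])|mask(c,(172,150,60),(180,255,255),rois['red']); rc=big(rd,5); print(' red z36',rect(c,rc,36))
        im=c['image'].copy()
        for k in(bc,pc,oc,rc): cv2.drawContours(im,[k.reshape(-1,1,2)],-1,(255,0,255),1)
        x0,y0,x1,y1=(90,160,400,260) if n=='top' else (150,110,350,360)
        f=2.5 if n=='top' else 2.3
        cv2.imwrite(f'pics/crop_{n}.png',cv2.resize(im[y0:y1,x0:x1],None,fx=f,fy=f,interpolation=cv2.INTER_NEAREST))
    except Exception as e: print(n,'ERR',e)
a=cv2.imread('pics/crop_top.png');b=cv2.imread('pics/crop_side.png')
w=max(a.shape[1],b.shape[1]); H=a.shape[0]+b.shape[0]
P=np.zeros((H,w,3),np.uint8);P[:a.shape[0],:a.shape[1]]=a;P[a.shape[0]:,:b.shape[1]]=b
print(P.shape);k=min(1,600/H,800/w);cv2.imwrite('pics/crop.png',cv2.resize(P,None,fx=k,fy=k,interpolation=cv2.INTER_AREA))
C=cloud(t)
for u,v in((232,195),(232,180),(165,193),(255,212),(370,226),(335,228),(105,187),(310,205),(200,240)): print((u,v),C[v,u].round(1))
E
```

```text
top bed (array([526.54241943, 140.87200928]), array([ 0.01690931, -0.999857  ], dtype=float32), np.float32(496.71152), np.float32(127.47477))
 phone (array([525.8145752, -26.0097847]), array([ 0.08271244, -0.99657345], dtype=float32), np.float32(119.8618), np.float32(60.802303))
 stick all z9 (array([ 437.2166748 , -395.03067017]), array([ 0.08097974, -0.9967157 ], dtype=float32), np.float32(199.9507), np.float32(25.730133)) z45 (array([ 434.25704956, -387.59411621]), array([ 0.08097909, -0.99671584], dtype=float32), np.float32(195.08405), np.float32(25.10387))
 mat (array([ 462.7769165 , -372.15631104]), array([0.02464019, 0.9996964 ], dtype=float32), np.float32(255.87254), np.float32(137.12692))
 yel z74 (array([524.59918213, 131.5461731 ]), array([ 0.99928343, -0.03784923], dtype=float32), np.float32(116.64563), np.float32(11.696981))
 red z36 (array([506.77813721, 325.92660522]), array([0.9981075 , 0.06149392], dtype=float32), np.float32(18.566448), np.float32(8.959096))
side bed (array([532.90771484, 145.37115479]), array([ 0.01107224, -0.99993867], dtype=float32), np.float32(50
[... 486 characters left out ...]
43 , -396.18438721]), array([0.02769603, 0.9996164 ], dtype=float32), np.float32(306.41833), np.float32(137.4801))
 yel z74 (array([573.17321777, 135.70503235]), array([ 0.9964102 , -0.08465663], dtype=float32), np.float32(14.715424), np.float32(3.0090342))
 red z36 (array([505.59552002, 329.64508057]), array([0.9980788 , 0.06195594], dtype=float32), np.float32(21.687815), np.float32(11.241689))
(825, 775, 3)
(232, 195) [525.5 -28.   32.7]
(232, 180) [574.4 -26.3  19. ]
(165, 193) [521.8 167.9  76.3]
(255, 212) [475.8 -99.   22.7]
(370, 226) [ 437.5 -443.6   43.4]
(335, 228) [ 432.1 -344.6   11. ]
(105, 187) [545.9 362.4  17.3]
(310, 205) [ 503.2 -269.9   -1.4]
(200, 240) [389.2  68.2  -0.8]
```

View pics/crop.png

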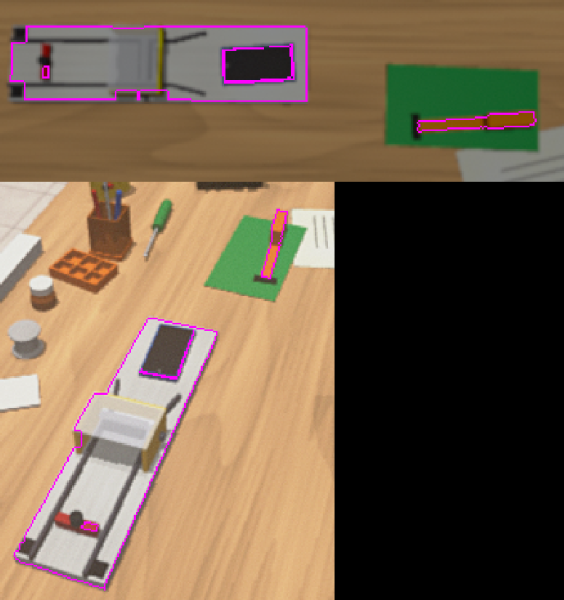

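The crop confirms the orange stick on the mat, and the outlines of the phone and bed fit. Next I'll refine the stick and press lines.

```bash
python3 - <<'E'
from meas import *
import pickle
cs=pickle.load(open('c0.pkl','rb')); t=cs['top']; s=cs['side']
# bed long edges, top view
bc=big(mask(t,(0,0,110),(180,45,255),(80,165,270,225)),9)
P=onplane(t,bc,20)
for lab,sel in(('hi',(P[:,0]>575)&(P[:,1]<370)&(P[:,1]>-95)),('lo',(P[:,0]<475)&((P[:,1]<100)|(P[:,1]>220))&(P[:,1]>-95)&(P[:,1]<370))):
    k=np.polyfit(P[sel,1],P[sel,0],1); print(lab,k,np.polyval(k,141),sel.sum(),np.std(P[sel,0]-np.polyval(k,P[sel,1])))
print('bed y',P[:,1].min(),P[:,1].max())
for n,c,roi in(('top',t,(305,210,395,245)),('side',s,(295,120,330,175))):
    o=mask(c,(5,150,60),(20,255,255),roi)
    v,u=np.nonzero(o); C=cloud(c)[v,u]
    px=np.c_[u,v]
    B=onplane(c,px,9); H=onplane(c,px,45)
    hb=C[:,2]>38; bl=(C[:,2]<16)
    print(n,'n handle',hb.sum(),'blade',bl.sum())
    kb=np.polyfit(B[bl,1],B[bl,0],1); print(' blade line x=',kb, 'ends y',B[bl,1].min(),B[bl,1].max())
    print(' handle top mean',H[hb].mean(0),'y',H[hb,1].min(),H[hb,1].max(),'x',H[hb,0].min(),H[hb,0].max(),'blade x at mean y',np.polyval(kb,H[hb,1].mean()))
    g=cv2.cvtColor(c['image'],cv2.COLOR_BGR2HSV)
    x0,y0,x1,y1=(308,215,326,243) if n=='top' else (296,155,322,175)
    d=np.zeros_like(o); d[y0:y1,x0:x1]=(g[y0:y1,x0:x1,2]<55)*255
    ct=big(d); Q=onplane(c,ct,9); print(' bar',rect(c,ct,9),'y',Q[:,1].min(),Q[:,1].max())
st=bot.read_state(); print(rot(st['tool_rot']).as_matrix().round(3))
E
```

```text
hi [-2.05659131e-02  5.92476607e+02] 589.5768134152231 154 1.2807031044748434
lo [-4.51700254e-03  4.65410442e+02] 464.7735449655323 116 1.5242935135849456
bed y -108.29707649738504 389.59657924958674
top n handle 205 blade 232
 blade line x= [-4.90753551e-02  4.15170039e+02] ends y -482.2497346765023 -295.9431078523289
 handle top mean [ 440.13311344 -444.76413806   45.        ] y -484.8993360889428 -404.51803843774303 x 427.7293931121708 453.0499709342623 blade x at mean y 436.99699724859346
 bar (array([ 428.32592773, -294.44119263]), array([ 0.99998647, -0.00521011], dtype=float32), np.float32(36.866344), np.float32(9.171083)) y -298.9634877888032 -289.75965808860116
side n handle 102 blade 139
 blade line x= [-1.26742851e-01  3.87242055e+02] ends y -540.0486416114425 -297.1871173919558
 handle top mean [ 436.75696734 -437.79086603   45.        ] y -482.63369928185944 -394.9295632283163 x 422.95591592752885 451.1234497242451 blade x at mean y 442.72891717151674Traceback (most recent call last):
  File "<stdin>", line 22, in <module>
  File "meas.py", line 7, in big
    return max(cv2.findContours(m,cv2.RETR_EXTERNAL,cv2.CHAIN_APPROX_NONE)[0],key=cv2.contourArea)[:,0,:]
           ~~~^^^^^^^^^^^^^^^^^^^^^^^^^^^^^^^^^^^^^^^^^^^^^^^^^^^^^^^^^^^^^^^^^^^^^^^^^^^^^^^^^^^^
ValueError: max() iterable argument is empty
```

```bash
cat >> h.py <<'E'
def att(d,sgn=1):
    d=np.array([d[0],d[1],0.])/np.hypot(d[0],d[1]); x=sgn*np.array([d[1],-d[0],0]); y=np.array([0,0,-1.])
    return quat(R.from_matrix(np.c_[x,y,np.cross(x,y)]))
def st(): 
    s=bot.read_state(); return s['clock'],s['ee_pos'].round(2),s['ft_force'].round(2),round(s['grip_width'],2)
E
python3 - <<'E'
from meas import *
import pickle
cs=pickle.load(open('c0.pkl','rb'))
for n,roi in(('top',(105,165,150,225)),('side',(165,270,240,350))):
    c=cs[n]; g=cv2.cvtColor(c['image'],cv2.COLOR_BGR2HSV)[...,2]
    v,u=np.nonzero(g[roi[1]:roi[3],roi[0]:roi[2]]<85); P=onplane(c,np.c_[u+roi[0],v+roi[1]],30)
    for a,b in((475,500),(555,580)):
        q=(P[:,0]>a)&(P[:,0]<b)&(P[:,1]>230)&(P[:,1]<350)
        if q.sum()>10:
            k=np.polyfit(P[q,1],P[q,0],1); print(n,q.sum(),k,'x at y=280',np.polyval(k,280),P[q,1].min(),P[q,1].max())
d=(-.078,.997); f=(-.015,1)
for s in(1,-1):
    for p,dd in(((439.5,-445.5,150),d),((439.5,-445.5,28),d),((526,-260,46),f),((526,75,46),f)):
        j=bot.ik(p,att(dd,s)); print(s,p,None if j is None else np.round(j,2))
E
```

```text
top 94 [1.02656175e-02 4.83334552e+02] x at y=280 486.2089249185345 231.60238424811502 348.7398429984139
top 81 [-2.48649428e-02  5.69206972e+02] x at y=280 562.2447879268633 232.53437536977503 347.63324569254235
side 13 [-8.01076076e-03  4.85619321e+02] x at y=280 483.3763079401353 283.41181826982677 345.3925739781666
side 12 [-6.46049043e-03  5.60505360e+02] x at y=280 558.696422979536 247.78982828281437 348.0076601429725
1 (439.5, -445.5, 150) [-0.85  0.56  1.39 -0.    1.19 -0.93]
1 (439.5, -445.5, 28) [-0.85  0.72  1.45 -0.    0.97 -0.93]
1 (526, -260, 46) [-0.52  0.62  1.58 -0.    0.95 -0.54]
1 (526, 75, 46) [ 0.07  0.52  1.74 -0.    0.88  0.06]
-1 (439.5, -445.5, 150) [-0.85  0.56  1.39 -0.    1.19  2.21]
-1 (439.5, -445.5, 28) [-0.85  0.72  1.45 -0.    0.97  2.21]
-1 (526, -260, 46) None
-1 (526, 75, 46) None
```

```bash
python3 - <<'E'
from h import *
d=(-.078,.997); A=att(d)
bot.move_to((439.5,-445.5,120),A)
bot.move_gripper(60)
bot.servo_line((439.5,-445.5,28.5),speed=80,until_force=8); print(st())
bot.move_gripper(15,grip_force=100); print(st())
bot.dwell(.2)
bot.servo_line((439.5,-445.5,110),speed=100); bot.dwell(.2); print(st(),bot.read_state()['moment'])
t=bot.read_camera('top'); s=bot.read_camera('side')
cv2.imwrite('pics/g.png',np.hstack([cv2.resize(c['image'][y0:y0+130,x0:x0+130],(400,400),interpolation=cv2.INTER_CUBIC) for c,x0,y0 in((t,295,165),(s,250,90))]))
E
```

```text
(2.825, array([ 439.72, -445.72,   29.1 ]), array([ 0.1 , -0.2 , -0.44]), 60.19)
(3.2417, array([ 439.72, -445.69,   29.03]), array([-0.64,  1.35,  5.6 ]), 22.52)
(4.6083, array([ 439.37, -445.35,  109.38]), array([-0.12, -0.2 , -1.63]), 23.1) [ 0.00593978  0.04550577 -0.00521245]
```

View pics/g.png

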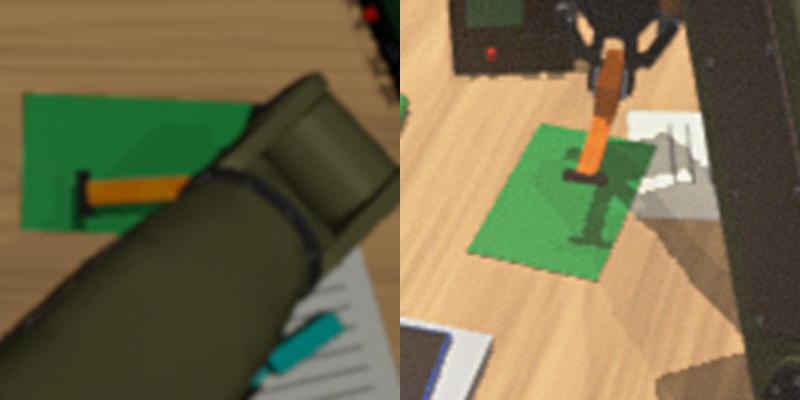

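```bash
cat >> h.py <<'E'
S=-0.013
F=np.array([S,1.])/np.hypot(S,1); AF=att(F)
def line(y): return 526.3+S*(y-141)
def tcp(tip): return np.array(tip)-160*F
E
python3 - <<'E'
from meas import *
t=[529.8,-100]
p=tcp(t)
bot.move_to((*p,110),AF)
bot.servo_line((*p,56),speed=100); bot.dwell(.2); print(st())
r=bot.servo_line((*p,42),speed=12,until_force=1.5); print(r,st())
z=bot.read_state()['ee_pos'][2]
bot.servo_line((*p,z+1.2),speed=20);bot.dwell(.2); print(st())
import pickle
cs={n:bot.read_camera(n) for n in('top','side')}; pickle.dump(cs,open('c1.pkl','wb'))
cv2.imwrite('pics/p1.png',np.hstack([cv2.resize(cs[n]['image'][y0:y0+120,x0:x0+120],(400,400),interpolation=cv2.INTER_CUBIC) for n,x0,y0 in(('top',190,140),('side',200,150))]))
E
```

```text
(6.4417, array([ 532.17, -260.16,   56.7 ]), array([ 0.09,  0.1 , -1.32]), 22.66)
True (7.2833, array([ 531.7 , -259.95,   44.97]), array([ 1.56, -1.23,  2.91]), 22.98)
(7.7333, array([ 531.76, -259.91,   45.97]), array([ 0.03,  1.14, -2.24]), 23.02)
```

View pics/p1.png

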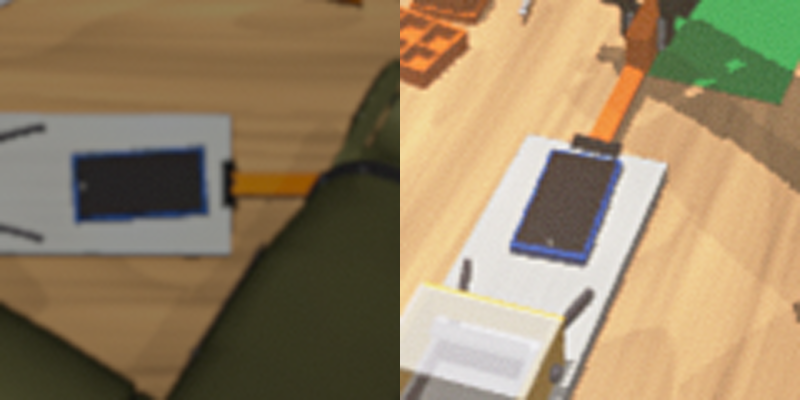

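Shows the bar at top-crop (228,183), about 15 mm behind the phone tail (206,180), with the bar in line with the tail. Next is a gentle push to square the phone.

```bash
cat > ph.py <<'E'
from meas import *
def phone(tag=None):
    out=[]
    for n in('top','side'):
        c=bot.read_camera(n); x0,y0,x1,y1=(170,165,270,225) if n=='top' else (200,180,280,260)
        ct=big(mask(c,(100,90,20),(130,255,255),(x0,y0,x1,y1)),7)
        ctr,d,L,W=rect(c,ct,31); d=d*np.sign(d[1]); P=onplane(c,ct,31)
        yaw=-(d[0]/d[1]-S)  # + = front turned to -x
        print(n,'ctr',ctr.round(1),'off line',round(float(ctr[0]-line(ctr[1])),1),'yaw',round(float(yaw),3),'LxW',round(float(L),1),round(float(W),1),'tail/front y',P[:,1].min().round(1),P[:,1].max().round(1))
        if tag: cv2.imwrite(f'pics/{tag}_{n}.png',cv2.resize(c['image'][y0:y1,x0:x1],None,fx=4,fy=4,interpolation=cv2.INTER_CUBIC))
E
python3 - <<'E'
from ph import *
z=bot.read_state()['ee_pos'][2]
phone()
for y in(-85,-75,-68):
    p=tcp([529.2,y]); r=bot.servo_line((*p,45.9),speed=25,until_force=8); print(y,r,st())
bot.dwell(.2);print(st()); phone()
E
```

```text
top ctr [525.8 -26. ] off line -2.7 yaw 0.07 LxW 119.9 60.8 tail/front y -86.3 33.8
side ctr [523.6 -23.6] off line -4.8 yaw 0.044 LxW 122.4 62.3 tail/front y -86.1 38.8
-85 False (8.6833, array([ 531.3 , -244.94,   45.9 ]), array([ 0.04,  0.66, -1.44]), 22.84)
-75 False (9.2333, array([ 531.31, -234.79,   45.89]), array([ 0.25,  0.2 , -1.7 ]), 22.73)
-68 False (9.6667, array([ 531.28, -227.74,   45.86]), array([-0.14,  0.25, -1.21]), 22.69)
(9.8667, array([ 531.26, -227.99,   45.87]), array([ 0.22,  0.86, -1.18]), 22.73)
top ctr [530.2  -9.3] off line 1.9 yaw 0.004 LxW 122.5 58.7 tail/front y -70.9 52.4
side ctr [528.8  -4.1] off line 0.6 yaw -0.012 LxW 122.5 62.1 tail/front y -65.4 57.1
```

```bash
python3 - <<'E'
from ph import *
p=tcp([527.6,-28]); r=bot.servo_line((*p,45.9),speed=30,until_force=6); print(r,st())
bot.dwell(.1)
phone('f')
a=cv2.imread('pics/f_top.png');b=cv2.imread('pics/f_side.png');P=np.zeros((max(a.shape[0],b.shape[0]),a.shape[1]+b.shape[1],3),np.uint8);P[:a.shape[0],:a.shape[1]]=a;P[:b.shape[0],a.shape[1]:]=b;cv2.imwrite('pics/f.png',P)
E
```

```text
False (11.45, array([ 529.7 , -187.96,   45.86]), array([ 0.69,  0.19, -0.84]), 23.07)
top ctr [528.   30.3] off line 0.2 yaw 0.004 LxW 122.5 61.6 tail/front y -31.4 92.0
side ctr [527.1  34.3] off line -0.5 yaw -0.006 LxW 119.7 63.1 tail/front y -25.7 94.3
```

View pics/f.png

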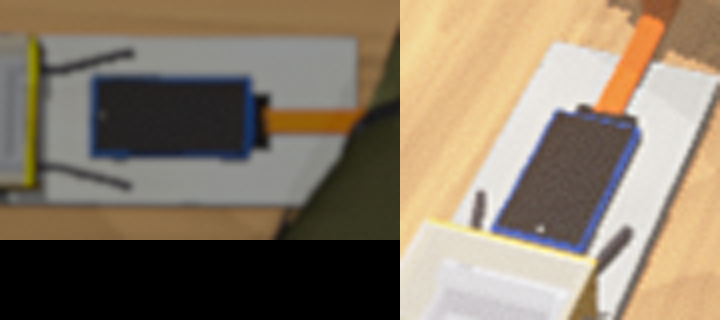

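The phone is square and about 1–2 mm high of the flares' centre (phone rows 76–157, rails 72–165 near the lip). I'll drift it slightly and enter slowly.

```bash
cat >> ph.py <<'E'
def push(y,off,speed,lim,step=6):
    """push tip on in short legs; stop when the feed force nears lim"""
    y0=bot.read_state()['ee_pos'][1]+160*F[1]
    for yy in np.append(np.arange(y0+step,y-1,step),y):
        f0=-bot.read_state()['ft_force']@np.r_[F,0]
        p=tcp([line(yy)+off,yy]); r=bot.servo_line((*p,45.9),speed=speed,until_force=max(2,lim-max(f0,0)))
        s=bot.read_state(); print(round(yy,1),r,'t',round(s['clock'],1),'z',s['ee_pos'][2].round(2),'push',round(float(-s['ft_force']@np.r_[F,0]),1),s['ft_force'].round(1))
        if r: return True
E
python3 - <<'E'
from ph import *
push(14,-1.8,25,9,14)
phone()
E
```

```text
-14.0 False t 12.4 z 45.84 push -0.4 [-0.8  0.4  0.1]
0.0 False t 13.1 z 45.87 push -0.7 [0.6 0.7 1.4]
14.0 False t 13.8 z 45.89 push -2.2 [0.4 2.3 1.9]
top ctr [528.8  69.3] off line 1.6 yaw 0.004 LxW 121.2 64.7 tail/front y 8.4 129.4
side ctr [496.9  54. ] off line -30.5 yaw 0.115 LxW 76.0 10.4 tail/front y 16.0 92.2
```

```bash
python3 - <<'E'
from ph import *
bot.dwell(.2); print(st())
push(80,-1.8,25,11.5,11)
bot.dwell(.2); print(st())
E
```

```text
(14.0833, array([ 528.23, -145.97,   45.91]), array([-0.33,  1.17,  1.93]), 22.84)
25.0 False t 14.7 z 45.92 push -1.4 [1.  1.4 2.4]
36.0 False t 15.3 z 46.0 push 4.0 [ 0.8 -4.   2.3]
47.0 False t 15.9 z 45.99 push 4.5 [ 0.1 -4.5  2.9]
58.0 False t 16.4 z 45.99 push 3.2 [ 0.5 -3.2  4.8]
69.0 False t 17.0 z 46.04 push 4.6 [ 0.9 -4.6  4.1]
80.0 False t 17.6 z 46.04 push 4.9 [-0.4 -4.9  5.3]
(17.8333, array([527.48, -80.07,  46.04]), array([-0.35, -4.35,  5.03]), 22.9)
```

```bash
sed -i 's/(\*p,45.9),speed=speed/(*p,ZT),speed=speed/; s/^def push/ZT=46.6\ndef push/' ph.py; python3 - <<'E'
from ph import *
p=tcp([line(80)-1.8,80]); 
for z in(46.2,46.6):
    bot.servo_line((*p,z),speed=10); bot.dwell(.15); print(st())
push(132,-1.8,25,11.5,13)
bot.dwell(.2); print(st())
c=bot.read_camera('side'); t=bot.read_camera('top')
cv2.imwrite('pics/r.png',np.hstack([cv2.resize(c['image'][220:360,150:290],(400,400),interpolation=cv2.INTER_CUBIC),cv2.resize(t['image'][150:240,90:180],(400,400),interpolation=cv2.INTER_CUBIC)]))
E
```

```text
(18.2333, array([527.29, -80.02,  46.06]), array([ 0.87, -4.73,  2.17]), 23.0)
(18.6333, array([527.23, -79.92,  46.39]), array([ 0.23, -3.87, -2.01]), 22.69)
93.1 False t 19.3 z 46.45 push -0.4 [ 1.3  0.4 -1.1]
106.1 False t 20.0 z 46.58 push 2.0 [-0.5 -2.  -2.6]
119.1 False t 20.6 z 46.58 push 2.1 [-0.3 -2.1 -2.4]
132.0 False t 21.3 z 46.56 push 1.8 [ 0.7 -1.8 -1.1]
(21.5083, array([526.68, -27.95,  46.57]), array([ 0.21, -2.02, -2.28]), 23.14)
```

View pics/r.png

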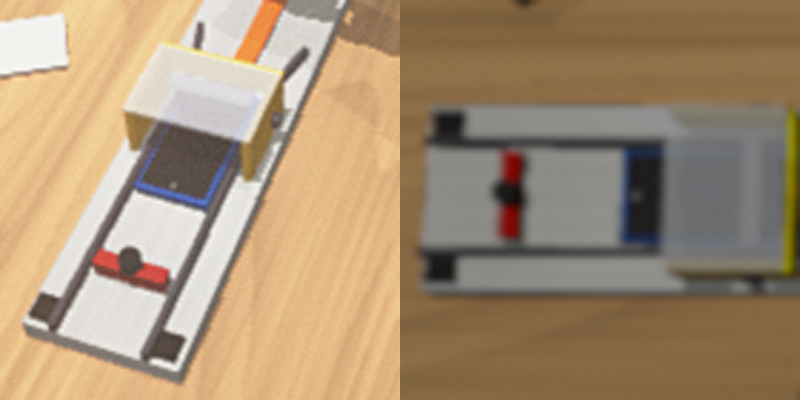

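```bash
python3 - <<'E'
from ph import *
r=push(184,-1.8,25,9,13)
bot.dwell(.2); print(st())
if not r:
    p=tcp([line(206)-1.8,206]); r=bot.servo_line((*p,ZT),speed=5,until_force=3); print(r,st()); bot.dwell(.15); print(st())
E
```

```text
145.0 False t 22.3 z 46.59 push 2.7 [ 0.3 -2.7 -1.5]
158.0 False t 22.9 z 46.59 push 1.2 [ 0.4 -1.2 -2.5]
171.0 False t 23.6 z 46.6 push -0.3 [-0.6  0.3 -1.6]
184.0 False t 24.3 z 46.58 push -0.4 [-0.4  0.4 -1.2]
(24.4833, array([526.  ,  23.96,  46.58]), array([ 0.15,  0.38, -1.28]), 22.96)
True (27.2167, array([525.62,  38.88,  46.24]), array([-0.22, -1.77, -1.8 ]), 22.71)
(27.3667, array([525.45,  38.86,  46.05]), array([-0.06,  0.09,  0.81]), 22.71)
```

```bash
python3 - <<'E'
from ph import *
def fy(n=4):
    v=[]
    for _ in range(n): bot.dwell(.02); v.append(-bot.read_state()['ft_force']@np.r_[F,0])
    return float(np.mean(v))
y=bot.read_state()['ee_pos'][1]+160*F[1]
p=tcp([line(y)-1.8,y]); bot.servo_line((*p,ZT),speed=10); bot.dwell(.1); print(st(),fy())
for i in range(30):
    y+=.3; p=tcp([line(y)-1.8,y]); r=bot.servo_line((*p,ZT),speed=6,until_force=5); f=fy()
    print(round(y,2),bot.read_state()['ee_pos'][1].round(2),round(f,1),r, end=' | ')
    if f>5 or r: break
print(st())
E
```

```text
(27.7167, array([525.74,  38.89,  46.48]), array([ 1.07,  0.19, -1.06]), 23.07) 0.26143790247544424
199.15 38.97 4.1 False | 199.45 39.01 6.8 False | (28.4167, array([525.87,  39.01,  46.64]), array([-0.28, -6.65, -0.08]), 22.73)
```

```bash
python3 - <<'E'
from ph import *
def fy(n=4):
    v=[]
    for _ in range(n): bot.dwell(.02); v.append(-bot.read_state()['ft_force']@np.r_[F,0])
    return float(np.mean(v))
y=199.45; print(fy())
for i in range(8):
    y+=.1; p=tcp([line(y)-1.8,y]); bot.servo_line((*p,ZT),speed=6,until_force=5); f=fy(); print(round(y,2),round(f,1),end=' | ')
    if f>8.7: break
for i in range(6):
    bot.dwell(.2); print(round(fy(),1),end=' ')
print(st())
c=bot.read_camera('side'); t=bot.read_camera('top')
cv2.imwrite('pics/s.png',np.hstack([cv2.resize(c['image'][220:360,150:290],(400,400),interpolation=cv2.INTER_CUBIC),cv2.resize(t['image'][150:240,90:180],(400,400),interpolation=cv2.INTER_CUBIC)]))
E
```

```text
6.975508371378138
199.55 8.1 | 199.65 8.6 | 199.75 9.6 | 9.6 10.1 9.4 9.4 9.6 9.3 (31.0333, array([525.9 ,  39.03,  46.69]), array([-0.27, -9.5 ,  0.07]), 23.01)
```

View pics/s.png

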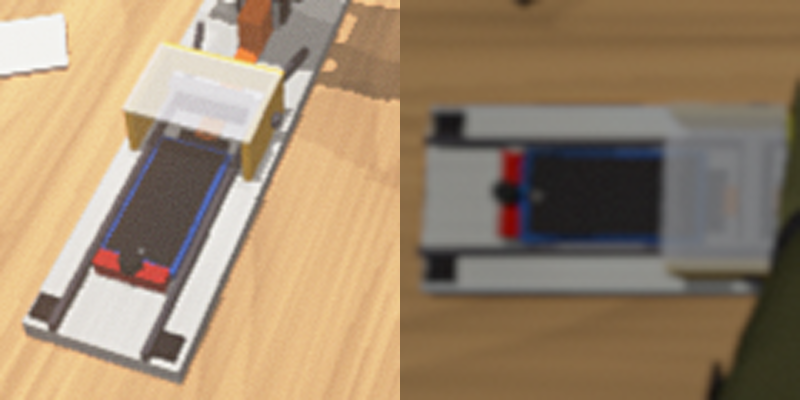

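The phone is seated, with its front edge on the red stop in both views. I held about 9.5 N for over 1.3 s. Now I'll draw the stick out and lay it back.

```bash
python3 - <<'E'
from ph import *
y=195; p=tcp([line(y)-1.8,y]); bot.servo_line((*p,ZT),speed=15); print(st())
y=50; p=tcp([line(y)-1.8,y]); r=bot.servo_line((*p,ZT),speed=60,until_force=8); print(r,st())
if not r:
    bot.servo_line((*p,120),speed=100)
    A=att((-.078,.997)); bot.move_to((439.5,-445.5,110),A)
    bot.servo_line((439.5,-445.5,40),speed=80); bot.dwell(.2); print(st())
    print(bot.servo_line((439.5,-445.5,27),speed=10,until_force=2.5),st())
    bot.dwell(.2); print(st())
E
```

```text
(31.6, array([525.87,  35.12,  46.57]), array([ 0.44,  0.31, -1.24]), 22.92)
False (34.1667, array([ 527.76, -109.84,   46.6 ]), array([-0.17,  0.45, -0.65]), 22.54)
(37.5833, array([ 439.65, -445.67,   40.49]), array([ 0.13,  0.46, -1.22]), 22.58)
True (38.5833, array([ 439.5 , -445.46,   29.04]), array([ 0.28, -0.67,  4.96]), 22.73)
(38.7833, array([ 439.48, -445.47,   29.01]), array([-1.09,  0.59,  4.54]), 22.77)
```

```bash
python3 - <<'E'
from ph import *
bot.move_gripper(60); bot.dwell(.2); print(st())
bot.servo_line((439.5,-445.5,150),speed=90); 
bot.move_joints([-1.249,0.3,1.521,0,1.321,-0.067]); bot.dwell(.2); print(st())
t=bot.read_camera('top'); c=bot.read_camera('side')
for n,cc in(('t',t),('s',c)): pass
cv2.imwrite('pics/e.png',np.hstack([cv2.resize(t['image'][50:260,80:400],(448,294)),cv2.resize(c['image'][100:360,90:350],(340,294))[:, :350]]))
o=mask(t,(5,150,60),(20,255,255),(305,210,395,245)); print(rect(t,big(o),9),rect(t,big(o),45)); 
v,u=np.nonzero(o); C=cloud(t)[v,u]; hb=C[:,2]>38; print(hb.sum(),onplane(t,np.c_[u,v][hb],45).mean(0),C[hb,2].mean(),C[C[:,2]<16,2].mean())
E
```

```text
(39.425, array([ 439.13, -445.08,   28.2 ]), array([-1.12, -0.6 ,  1.39]), 60.05)
(42.1417, array([ 209.05, -508.71,  249.66]), array([ 0.08, -0.58, -1.27]), 60.03)
(array([ 436.21063232, -394.8494873 ]), array([ 0.0748115, -0.9971977], dtype=float32), np.float32(199.84311), np.float32(25.60061)) (array([ 433.27554321, -387.41751099]), array([ 0.07481147, -0.9971977 ], dtype=float32), np.float32(194.97906), np.float32(24.977526))
196 [ 438.45707633 -444.65877134   45.        ] 44.91806294735064 8.770464098163941
```

View pics/e.png

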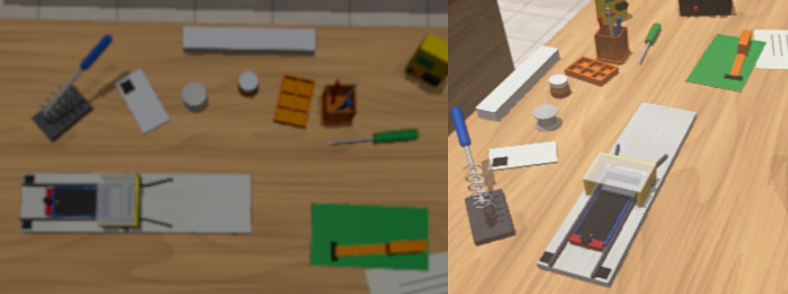

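The stick lies flat on the mat, the phone is against the stop, and the other items look unmoved.

```bash
python3 -c "
from rig import bot
print(bot.finish_job())"
```

```text
the job is handed in; nothing more can be done
None
```

The phone is seated against the red end stop and the orange stick is back flat on its green mat. I handed the job in at about 42 s on the robot's clock.

- **Feed:** I squared the phone with the stick's cross-bar, then steered it between the rails and under the roller. The push readings stayed at about 5 N or less, taken at the ends of short legs rather than continuously.
- **Press:** I found the stop by feel and held 9.3 to 10.1 N for about 1.5 s. The highest push I read at any point was 10.1 N. The gripper held only the stick's handle.
- **Last checks:** In the final pictures from both cameras, the phone's front edge is on the stop. The stick is within about 1 mm of where it started, and the other items look unmoved.
- **Two readings that disagreed:**
  - The stick rubbed the bed with about 5 to 6 N while the phone was going under the roller. I raised it 0.5 mm and the rubbing stopped.
  - The first contact trigger at the stop read near 0 N once the arm settled. A slower approach in 0.3 mm steps confirmed the stop within 0.3 mm of the same place.

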